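Lift the thick hair roller from the clean tray with the tongs

TASK

The rollers in the steel tray are freshly disinfected and must not be touched by hand: pick up the spring tongs that lie on the worktop, close their tips round the thickest of the three rollers, lift it well clear of the tray (about a hand's width) and finish holding it there, still and upright in the squeezed tongs. Never touch a roller with the gripper itself, and leave the two thinner rollers and the candle jar and dropper bottle behind the tray standing where they are.

Things in the scene. Friction and masses are not known exactly. Their poses are not given: they have to be found in the camera images.
- tongs: steel spring tongs, black hand grips, tips and round head, lying on edge on the worktop: they open and close level. 28 mm high, 235 mm long, 85 g. Origin: under the head; x from head to tips, z up, y the way the arms spread. The two arms move symmetrically, hinged at the head. The spring pushes each grip outward with about 4 N open, 6 N at 49 mm width, 8 N closed on the roller
- tongs_grip (a point): centre line point between the black hand grips (64 mm long, centred here), 95 mm from the head, 14 mm above the underside, near the centre of mass: grip here from above, across y. Outside width here: 58 mm open at rest, 49 mm half squeezed (grips then parallel), 39 mm closed on the 30 mm roller; each mm of squeeze brings the tips 2.1 mm closer. Axes as the tongs
- tongs_tip (a point): point midway between the tips, 201.5 mm from the head (106.5 mm ahead of tongs_grip), 14 mm above the underside. The tips are hollowed V pads 22 mm high, 27 mm long along x, 72 mm apart inside at rest, reaching 10 mm outward from their inner faces; they centre a round thing here. Axes as the tongs
- tongs_left (a joint): how far the tongs are squeezed (rad, each arm): 0 open at rest, about 0.10 when the tips close on the 30 mm roller, 0.17 at the stop; springs open when let go
- tray: shallow open steel tray, 100 (x) by 225 (y) by 12 mm high with a 3 mm wall and floor, fixed to the worktop; origin under its centre; the three rollers stand in it about 70 mm apart in a row along the tray's y, in any order
- roller_center (a point): centre of the thickest roller, a light (25 g) grey hair roller with small studs standing on end in the tray: a 30 mm thick, 58 mm tall cylinder, z along its axis; this point is half-way up (29 mm over its foot)
- roller_mid_center (a point): centre of a thinner roller of the same make, 22 mm thick and 58 mm tall, standing on end; to be left alone
- roller_slim_center (a point): centre of the thinnest roller of the same make, 17 mm thick and 58 mm tall, standing on end; to be left alone
- candle: candle in a glass jar, 76 mm across and 90 mm tall, standing behind the tray; origin under its centre; to be left alone
- dropper: dropper bottle, 33 mm across and 102 mm tall, standing behind the tray; origin under its centre; to be left alone
Things that resemble listed ones, but are neither listed nor needed, are in the scene too. What is shaped like the part that bears roller_center but orange or red is not meant.

How it is judged:
By the outcome, as a careful person would: the job done as asked, in the order asked, and still so for the second after the job is handed in, while the arm keeps its last pose, push and grip.
It also fails if it takes over 40 s, if anything falls off the work surface, if the arm or the gripper's body presses on something with over 40 N, if the wrist force passes 120 N, or if a joint passes its speed limit or range.

ROBOT

A 7-joint arm with a two-finger parallel gripper is mounted at the origin on a cart in front of the work surface, level with it; the furniture and walls round the work are solid. World frame = base frame: x ahead of the robot, y to its left, z up, the work surface at z = 0. Lengths are in m, angles in rad, forces in N, time in s.
With the tool pointing down it reaches from about 0.425 to 0.875 m from the base axis. Payload 4.7 kg.
Tool frame: the origin (TCP) lies on the centre line of the jaws, within the pads' length; the fingertips stand ctrl.tcp_to_tips ahead of it and the grasp point (between the pads) lies 2 mm behind it (ctrl.tcp_to_tips is the distance from the TCP to the fingertips, in m); z points along the fingers, y is the line along which they close (so a half turn about z gives the same grasp; the last joint's range is limited). The gripper opens to 87 mm and grips with 3 to 60 N. Pads are 19 mm wide; open, the fingers measure 117 mm over their backs; the gripper's body (75 mm by 190 mm) begins 51 mm behind the grasp point.
Start: joints at [1.237, 0.321, -0.07, 1.45, 0.023, 1.371, -0.057], TCP at [0.222, -0.611, 0.24] pointing down, gripper open.
Joint ranges: [-2.86, 2.86], [-0.3, 2.09], [-1.38, 1.24], [0.06, 2.45], [-1.56, 4.7], [0.09, 2.05], [-2.69, 2.69]. Speed limits (rad/s): [2.57, 2.57, 3.14, 3.14, 3.14, 3.14, 3.14].

INTERFACE

Orientations are given as a rotation vector (axis times angle).
In Python, from bench import ctrl, optics, close_job gives the robot as it stands.
- The arm moves only by the shell command python3 -m inch 'ROWS' [OPENING] [FORCE]. ROWS is JSON, a list of rows, each a list of 2 entries, a list of its own where there are three numbers: the shift along the tool's x, y, z in mm, then the turn, a rotation vector about the tool's x, y, z in degrees. In form: [[[x, y, z], [ax, ay, az]], ...]. A call has exactly 10 rows; each row shifts and turns the commanded pose from where the row before left it, along the tool's axes as they then stand; what a row does not reach is not made up. A row lasts 1/10 s, in which the tool goes at most 50 mm and 8.59 degrees, less where a joint would pass 70% of its speed; a pose out of reach is approached as far as the arm can. A call is refused whole if a number of a shift passes 50 or a number of a turn 8.59, either way. A call with a gripper value outside its range is refused whole. OPENING is the closure, from 0 (fully open) to 1 (shut), set as the call begins (- or left out, the last holds). The fingers move at their own pace and stop on an object; FORCE is the grip in N (left out, the last holds). Time passes only in rows, so rows that do not move let the fingers close, or fill a call up. It gives the time, the measured TCP pose, the force and the opening at its end, in the units of the state.
- ctrl.get_state(): the state, without advancing time (a new reading comes with each control period).
- optics.get_image(name): name is "scene" or "top" or "wrist"; returns a dict with "image" (384x512x3 uint8, red, green, blue), "fx", "fy", "cx", "cy" (pixels), "dist" ([k1, k2, p1, p2, k3] as OpenCV has them; the pictures are not rectified), "R" (3x3) and "t" (3): a world point X has camera coordinates R X + t; the wrist camera has in their place "hand_eye" (4x4, takes a point from camera to tool coordinates, whose origin is the TCP and whose axes are the flange's). Camera axes: x right, y down, z forward; pixel columns grow to the right and rows downward; lengths in m; the calibration is good to about 2 mm. A picture is of the moment at which its call begins: read the wrist's pose just before it. There is no depth.
- close_job(): hands the job in, once; it reports no verdict.
The state is a dict: "time": time; "joint_positions": joint angles; "qd": joint speeds; "joint_torque": joint torques, N m; "position": TCP position; "tool_rot": TCP orientation; "ft_force": force on the tool from outside, world axes, zero at the start; "torque": the same for the moment, N m; "grip_width": opening from 0.0 (shut) to 1.0 (fully open).
Only numpy, scipy, OpenCV 4.12 (cv2) and the standard library are available. Lean on these libraries where they do the work, as an engineer would, in place of code of your own. Each camera call takes 0.05 s, during which the arm holds its last target. There are 200 camera calls.

## Working session

There is one attempt and no reset: what is moved stays moved. The work goes in short steps, Python scripts to look and compute and a shell command to move; the robot and the scene stay as the last step left them, time stands still between calls to the robot, and variables do not carry over. Pictures are saved under pics/ and viewed, on a budget of 10 in all, crops included, one or two more only if the job needs it, and the job is handed in when it is done.

```bash
ls && mkdir -p pics
python3 - <<'E'
from bench import ctrl, optics
import cv2,json,numpy as np
s=ctrl.get_state(); print({k:np.round(v,3).tolist() for k,v in s.items()}, ctrl.tcp_to_tips)
import pickle
d={n:optics.get_image(n) for n in("scene","top")}
pickle.dump(d,open('d0.pkl','wb'))
for n in d:
    print(n,[round(float(d[n][k]),1) for k in("fx","fy","cx","cy")],np.round(d[n]["dist"],3),np.round(d[n]["R"],3).tolist(),np.round(d[n]["t"],3))
    cv2.imwrite(f'pics/{n}0.png',cv2.resize(d[n]["image"][:,:,::-1],(800,600)))
E
```

```text
pics
{'time': 0.0, 'joint_positions': [1.237, 0.322, -0.07, 1.452, 0.023, 1.371, -0.057], 'qd': [0.001, 0.001, 0.001, -0.001, -0.0, 0.002, 0.001], 'joint_torque': [0.0, -49.13, -0.404, -31.253, -0.064, 0.044, 0.0], 'position': [0.221, -0.611, 0.238], 'tool_rot': [-3.092, -0.543, 0.001], 'ft_force': [-0.213, 0.166, -0.068], 'torque': [0.002, -0.035, 0.028], 'grip_width': 1.004} 0.017
scene [472.9, 472.9, 253.3, 193.3] [-0.039  0.     0.     0.     0.   ] [[0.914, -0.406, -0.007], [-0.206, -0.447, -0.87], [0.35, 0.797, -0.492]] [-0.556  0.096  1.06 ]
top [480.1, 480.1, 251.0, 195.8] [0.043 0.    0.    0.    0.   ] [[0.021, -1.0, 0.006], [-0.996, -0.022, -0.083], [0.083, -0.004, -0.997]] [-0.152  0.557  1.037]
```

View pics/scene0.png

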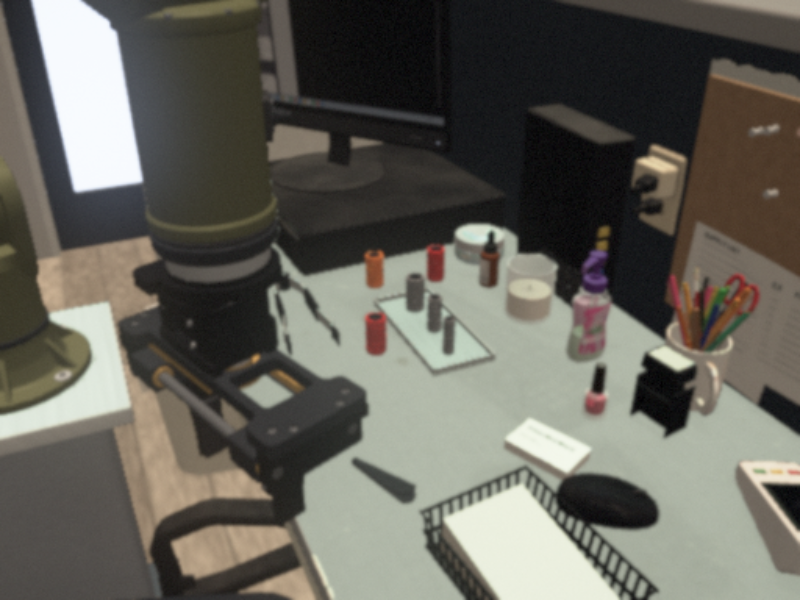

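View pics/top0.png

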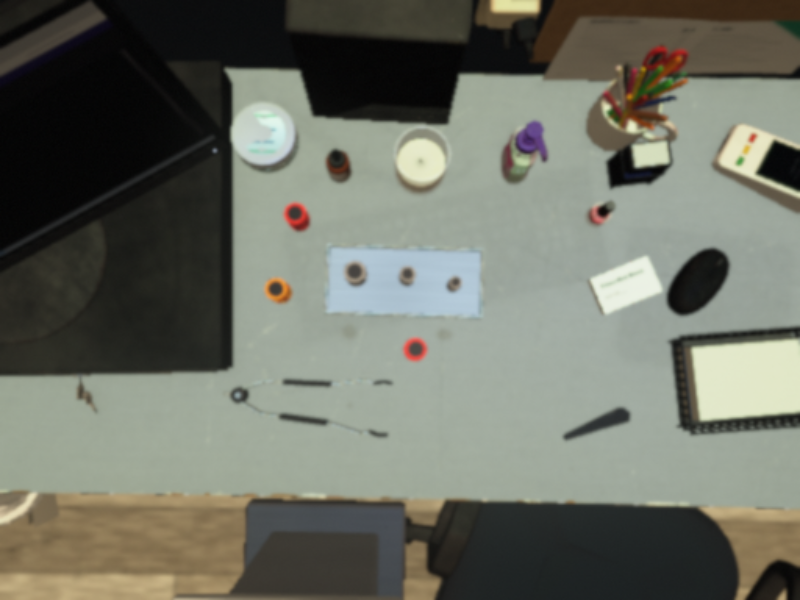

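The scene view shows three grey rollers in the tray at (415,292), (434,313) and (449,335). The top view shows:
- **Grey rollers:** at (355,272), (407,274) and (454,283). The leftmost is the thickest.
- **Look-alikes to reject:** orange (277,290), red (297,216) and red (415,349).
- **Tongs:** head (239,395), grips (307,382) and (303,419), tips (383,382) and (378,434).
- **Dark wedge:** (597,423), which is not the tongs.

Next I'll measure these.

```bash
cat > h.py <<'E'
import cv2,numpy as np
from scipy.spatial.transform import Rotation as Ro
def ray(c,px,R=None,t=None):
    R=c["R"] if R is None else R; t=c["t"] if t is None else t
    K=np.array([[c["fx"],0,c["cx"]],[0,c["fy"],c["cy"]],[0,0,1]])
    u=cv2.undistortPoints(np.array([[px]],float),K,np.array(c["dist"],float))[0,0]
    R=np.array(R);t=np.array(t)
    return -R.T@t, R.T@np.array([u[0],u[1],1.])
def onz(c,px,z,R=None,t=None):
    o,d=ray(c,px,R,t); return o+d*(z-o[2])/d[2]
def wristRT(c,s):
    H=np.array(c["hand_eye"]); Rt=Ro.from_rotvec(s["tool_rot"]).as_matrix()
    Rc=Rt@H[:3,:3]; p=Rt@H[:3,3]+np.array(s["position"])
    return Rc.T,-Rc.T@p
def blobs(m,mn=15):
    n,l,st,ce=cv2.connectedComponentsWithStats(m.astype(np.uint8))
    return [(ce[i],st[i],(l==i)) for i in range(1,n) if st[i][4]>=mn]
E
python3 - <<'E'
import pickle,numpy as np,cv2
from h import *
d=pickle.load(open('d0.pkl','rb'));c=d["top"];im=c["image"]
g=im.max(2).astype(int)
print("tongs dark blobs")
for ce,st,m in blobs((g<85)[230:290,140:260]):
    ce=ce+[140,230]
    ys,xs=np.nonzero(m); v=np.linalg.eigh(np.cov(np.c_[xs,ys].T))[1][:,1]
    print(np.round(ce,1),st[2:],np.round(onz(c,ce,.024),4),np.round(v,2))
print("tray rollers")
hs=im.astype(int); reg=hs[155:205,205:312]
for ce,st,m in blobs((reg.max(2)<135)):
    ce=ce+[205,155]; print(np.round(ce,1),st[2:],np.round(onz(c,ce,.05),4))
for n,p in dict(t1=(355,270),t2=(407,271),t3=(454,281)).items(): print(n,np.round(onz(c,np.array(p)*.64,.061),4))
for p in [(328,248),(482,249),(480,318),(328,314)]: print('tray',np.round(onz(c,np.array(p)*.64,.012),4))
for n,p,z in[("or",(277,290),.058),("r1",(297,216),.058),("r2",(415,349),.058),("drop",(338,157),.1),("cand",(421,160),.06),("edge",(400,495),0),("mon",(230,370),0.05)]: print(n,np.round(onz(c,np.array(p)*.64,z),4))
x,y=150,130
o=cv2.resize(im[125:290,135:325][:,:,::-1],None,fx=4,fy=3.6,interpolation=cv2.INTER_CUBIC);cv2.imwrite('pics/crop1.png',cv2.resize(o,(760,594)))
E
```

```text
tongs dark blobs
[143.6 232.7] [ 9  7 55] [0.4741 0.0935 0.024 ] [-0.94  0.35]
[195.6 244.6] [29  3 51] [ 0.4503 -0.0208  0.024 ] [-1.   -0.04]
[153.4 252.6] [11  8 42] [0.4312 0.0704 0.024 ] [-0.99  0.11]
[193.7 267.9] [29  6 72] [ 0.4    -0.0184  0.024 ] [-0.99 -0.14]
tray rollers
[226.5 173.4] [10 10 77] [ 0.6055 -0.0856  0.05  ]
[259.7 176.7] [ 8 11 63] [ 0.5999 -0.1574  0.05  ]
[228.6 180.4] [10  5 29] [ 0.5902 -0.0903  0.05  ]
[289.6 181.5] [ 8  8 45] [ 0.5908 -0.2223  0.05  ]
t1 [ 0.6053 -0.0875  0.061 ]
t2 [ 0.6055 -0.1587  0.061 ]
t3 [ 0.5931 -0.2233  0.061 ]
tray [ 0.6426 -0.0456  0.012 ]
tray [ 0.6461 -0.267   0.012 ]
tray [ 0.5466 -0.2654  0.012 ]
tray [ 0.5476 -0.0483  0.012 ]
or [0.5757 0.0185 0.058 ]
r1 [ 0.6788 -0.0056  0.058 ]
r2 [ 0.4991 -0.1718  0.058 ]
drop [ 0.7511 -0.063   0.1   ]
cand [ 0.7609 -0.175   0.06  ]
edge [ 0.2945 -0.1565  0.    ]
mon [0.4654 0.0798 0.05  ]
```

View pics/crop1.png

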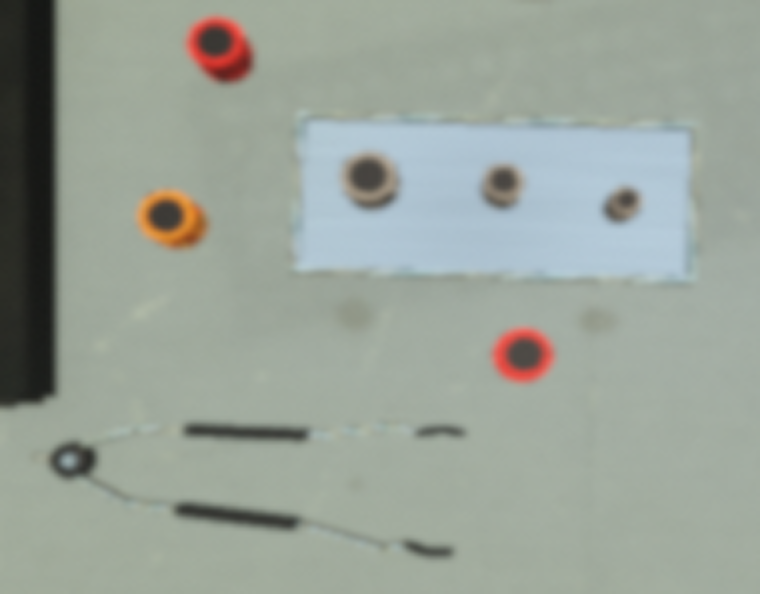

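The crop confirms it: the thickest roller is the left grey one (369,178), the thinner greys are at (502,185) and (622,203), and the look-alikes are orange or red. The tongs head is at (72,460) with the tips pointing right. I'll write a helper that turns a target into tool-axis increments.

```bash
cat >> h.py <<'E'
def plan(pos,yawy,s=None):
    """target TCP position, tool pointing down, tool y at world heading yawy deg -> shift mm (current tool axes), turn deg"""
    from bench import ctrl
    s=s or ctrl.get_state(); R=Ro.from_rotvec(s["tool_rot"])
    a=np.radians(yawy); y=np.array([np.cos(a),np.sin(a),0]); z=np.array([0,0,-1.]); x=np.cross(y,z)
    T=Ro.from_matrix(np.c_[x,y,z])
    print("shift(now axes)",np.round(R.inv().apply(np.array(pos)-s["position"])*1e3,1),"shift(target axes)",np.round(T.inv().apply(np.array(pos)-s["position"])*1e3,1),
     "turn",np.round(np.degrees((R.inv()*T).as_rotvec()),2),"pos",np.round(s["position"],4),"q",np.round(s["joint_positions"],2),"w",round(87*s["grip_width"],1),"F",np.round(s["ft_force"],1),"t",s["time"])
E
python3 -c "
from h import *
plan((.4252,-.0196,.17),-3.9)"
```

```text
shift(now axes) [ 393.1 -486.1   69.4] shift(target axes) [603.6 163.2  68.6] turn [-9.000e-02 -5.000e-02 -6.617e+01] pos [ 0.2213 -0.6107  0.2386] q [ 1.24  0.32 -0.07  1.45  0.02  1.37 -0.06] w 87.3 F [ 0.6 -0.1 -0.1] t 0.1
```

```bash
python3 -m inch '[[[31,-38,5.5],[0,0,0]],[[31,-38,5.5],[0,0,0]],[[31,-38,5.5],[0,0,0]],[[31,-38,5.5],[0,0,0]],[[31,-38,5.5],[0,0,0]],[[31,-38,5.5],[0,0,0]],[[31,-38,5.5],[0,0,0]],[[31,-38,5.5],[0,0,0]],[[31,-38,5.5],[0,0,0]],[[31,-38,5.5],[0,0,0]]]' 0 20 && python3 -m inch '[[[28,-35,5],[0,0,0]],[[28,-35,5],[0,0,0]],[[27,-36,4],[0,0,-6.2]],[[0,0,0],[0,0,-8.57]],[[0,0,0],[0,0,-8.57]],[[0,0,0],[0,0,-8.57]],[[0,0,0],[0,0,-8.57]],[[0,0,0],[0,0,-8.57]],[[0,0,0],[0,0,-8.57]],[[0,0,0],[0,0,-8.57]]]'
python3 - <<'E'
from h import *
from bench import optics,ctrl
s=ctrl.get_state();c=optics.get_image("wrist")
plan((.4252,-.0196,.17),-3.9,s)
import pickle;pickle.dump((s,c),open('w1.pkl','wb'))
R,t=wristRT(c,s)
cv2.imwrite('pics/w1.png',c["image"][:,:,::-1])
for ce,st,m in blobs(c["image"].max(2)<70,60): print(np.round(ce,1),st,np.round(onz(c,ce,.024,R,t),4))
E
```

```text
time: 1.1
position: [0.3835, -0.1462, 0.1842]
tool_rot: [3.094, 0.543, -0.0]
ft_force: [1.2, -0.4, -0.4]
grip_width: 1.0
time: 2.1
position: [0.425, -0.0202, 0.1702]
tool_rot: [-2.288, -2.152, 0.001]
ft_force: [0.7, 0.5, 0.1]
grip_width: 1.0
shift(now axes) [0.6 0.2 0.2] shift(target axes) [0.6 0.2 0.2] turn [-0.04  0.01  0.37] pos [ 0.425  -0.0202  0.1702] q [ 0.64 -0.11 -0.61  2.04 -0.07  1.18 -0.01] w 87.0 F [0.7 0.5 0.1] t 2.1
[395.9  35.2] [  285     0   227    80 16031] [0.5662 0.1219 0.024 ]
[223.7 284.4] [    0    42   512   342 78089] [ 0.379  -0.1331  0.024 ]
[257.9  93.3] [248  82  21  23 298] [0.4318 0.0749 0.024 ]
[423.2 141.2] [413 131  21  21 339] [0.5995 0.0196 0.024 ]
[492.1 155.6] [475 143  34  28 524] [0.6802 0.001  0.024 ]
[233.4 184.9] [229 153   9  65 437] [ 0.4005 -0.0149  0.024 ]
[280.9 184.7] [277 154   9  64 441] [ 0.4503 -0.0177  0.024 ]
```

View pics/w1.png

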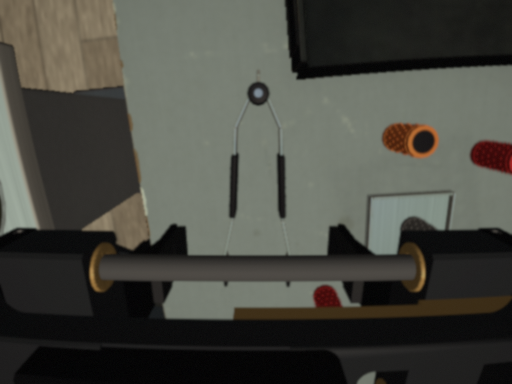

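The wrist view shows the tongs head at (258,93) and the grips at (233,185) and (281,185), lying between the jaws. Both cameras agree to about 3 mm, so I'm descending.

```bash
python3 -m inch '[[[-1,0.2,20],[0,0,0.3]],[[0,0,20],[0,0,0]],[[0,0,20],[0,0,0]],[[0,0,20],[0,0,0]],[[0,0,20],[0,0,0]],[[0,0,18],[0,0,0]],[[0,0,15],[0,0,0]],[[0,0,10],[0,0,0]],[[0,0,6],[0,0,0]],[[0,0,0],[0,0,0]]]' && python3 -m inch '[[[0,0,0],[0,0,0]],[[0,0,0],[0,0,0]],[[0,0,0],[0,0,0]],[[0,0,0],[0,0,0]],[[0,0,0],[0,0,0]],[[0,0,0],[0,0,0]],[[0,0,0],[0,0,0]],[[0,0,0],[0,0,0]],[[0,0,0],[0,0,0]],[[0,0,0],[0,0,0]]]' 0.437 25 && python3 -c "
from h import *
plan((.4252,-.0180,.021),-3.9)"
```

```text
time: 3.15
position: [0.425, -0.0212, 0.021]
tool_rot: [-2.301, -2.137, 0.001]
ft_force: [-1.0, -0.0, 0.1]
grip_width: 0.996
time: 4.15
position: [0.4256, -0.0215, 0.0218]
tool_rot: [2.301, 2.139, -0.0]
ft_force: [-0.8, -1.0, 5.6]
grip_width: 0.566
shift(now axes) [ 3.5 -0.7  0.8] shift(target axes) [ 3.5 -0.7  0.8] turn [ 0.01  0.03 -0.28] pos [ 0.4256 -0.0215  0.0218] q [ 0.61  0.13 -0.64  2.19  0.11  0.85 -0.17] w 49.2 F [-0.8 -1.   5.6] t 4.15
```

Held at 49 mm, as planned. Next I'll lift the tongs and swing them to point towards the roller.

```bash
python3 -m inch '[[[0,0,-8],[0,0,0]],[[0,0,-15],[0,0,0]],[[0,0,-18],[0,0,0]],[[0,0,-18],[0,0,0]],[[0,0,-18],[0,0,0]],[[0,0,-18],[0,0,0]],[[0,0,-10],[0,0,0]],[[0,0,0],[0,0,-5]],[[0,0,0],[0,0,-8]],[[0,0,0],[0,0,-8]]]' && python3 -m inch '[[[0,0,0],[0,0,-8.5]],[[0,0,0],[0,0,-8.5]],[[0,0,0],[0,0,-8.5]],[[0,0,0],[0,0,-8.5]],[[0,0,0],[0,0,-8.5]],[[0,0,0],[0,0,-8.5]],[[0,0,0],[0,0,-8]],[[0,0,0],[0,0,-5]],[[0,0,0],[0,0,-1]],[[0,0,0],[0,0,0]]]'
python3 - <<'E'
from h import *
plan((.502,-.0722,.125),81.8)
from bench import optics,ctrl
import pickle
s=ctrl.get_state();d={n:optics.get_image(n) for n in("wrist","top","scene")}
pickle.dump((s,d),open('w2.pkl','wb'))
cv2.imwrite('pics/w2.png',np.vstack([cv2.resize(d["wrist"]["image"],(400,300)),cv2.resize(d["top"]["image"],(400,300))])[:,:,::-1])
E
```

```text
time: 5.15
position: [0.4252, -0.0211, 0.1264]
tool_rot: [-1.865, -2.528, 0.0]
ft_force: [-0.8, 0.4, -0.9]
grip_width: 0.569
time: 6.15
position: [0.4252, -0.0211, 0.1263]
tool_rot: [-0.226, -3.133, -0.0]
ft_force: [-0.6, -0.1, -0.9]
grip_width: 0.566
shift(now axes) [-83.3 -39.5   1.3] shift(target axes) [-83.3 -39.6   1.3] turn [ 0.01 -0.03 -0.06] pos [ 0.4252 -0.0211  0.1263] q [ 0.6  -0.05 -0.59  2.1  -0.03  1.09  1.45] w 49.2 F [-0.6 -0.1 -0.9] t 6.15
```

View pics/w2.png

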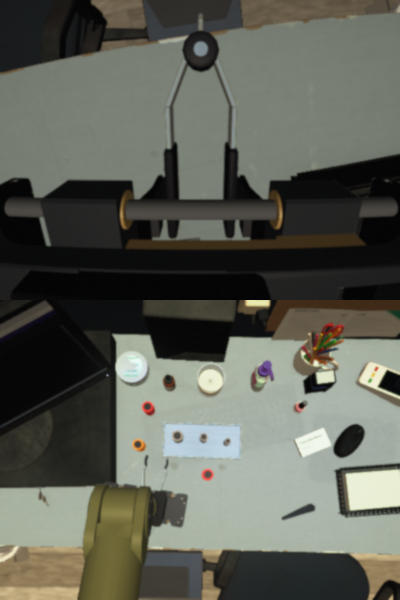

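The tongs are held (about 0.9 N of weight), with the head visible in the wrist view at (200,48). The top view shows the open tips at (146,461) and (166,463). Next I'll go above the roller and check from the top and scene cameras.

```bash
python3 -m inch '[[[-6,-3,0],[0,0,0]],[[-12,-6,0],[0,0,0]],[[-14,-6.5,0],[0,0,0]],[[-14,-6.5,0],[0,0,0]],[[-14,-6.5,0],[0,0,0]],[[-12,-6,0],[0,0,0]],[[-8,-4,0],[0,0,0]],[[-3,-1,0],[0,0,0]],[[0,0,0],[0,0,0]],[[0,0,0],[0,0,0]]]'
python3 - <<'E'
from h import *
plan((.502,-.0722,.125),81.8)
from bench import optics,ctrl
import pickle
s=ctrl.get_state();d={n:optics.get_image(n) for n in("top","scene")}
pickle.dump((s,d),open('w3.pkl','wb'))
a=cv2.resize(d["top"]["image"][150:250,190:310],(720,600),interpolation=cv2.INTER_CUBIC)
cv2.imwrite('pics/w3.png',a[:,:,::-1])
c=d["top"];im=c["image"]
for ce,st,m in blobs(im[140:215,190:312].max(2)<90,6):
    ce=ce+[190,140]; print(np.round(ce,1),st[2:],'z.06',np.round(onz(c,ce,.061),4),'z.13',np.round(onz(c,ce,.13),4))
E
```

```text
time: 7.3
position: [0.5016, -0.0718, 0.1264]
tool_rot: [-0.223, -3.133, 0.0]
ft_force: [0.8, -0.2, -0.1]
grip_width: 0.562
shift(now axes) [-0.4 -0.4  1.4] shift(target axes) [-0.4 -0.4  1.4] turn [-0.   -0.03  0.05] pos [ 0.5016 -0.0718  0.1264] q [ 0.61  0.14 -0.55  1.92  0.08  1.1   1.45] w 48.9 F [ 0.8 -0.2 -0.1] t 7.3
[235.3 197.7] [ 29  45 313] z.06 [ 0.5523 -0.1061  0.061 ] z.13 [ 0.5469 -0.1081  0.13  ]
[260.3 174.7] [ 4  4 10] z.06 [ 0.6028 -0.1584  0.061 ] z.13 [ 0.5939 -0.1569  0.13  ]
[208.3 183.1] [31 12 92] z.06 [ 0.5822 -0.0478  0.061 ] z.13 [ 0.5748 -0.0538  0.13  ]
[265.8 211.8] [ 3  5 13] z.06 [ 0.5237 -0.1717  0.061 ] z.13 [ 0.5202 -0.1693  0.13  ]
```

View pics/w3.png

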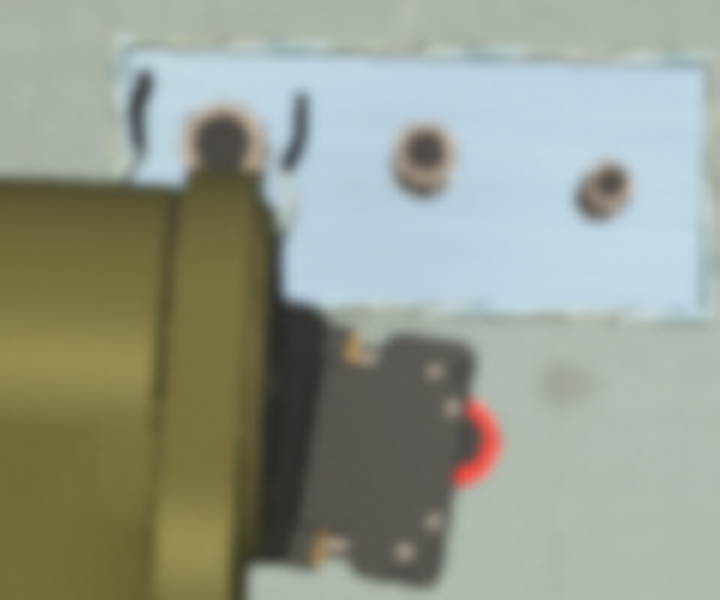

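Run:
```python
from h import *
import pickle
s,d=pickle.load(open('w3.pkl','rb'));c=d["top"]
f=lambda p:np.array(p)/6+[190,150]-.42
for n,p,z in[("L",(139,118),.1295),("R",(299,131),.1295),("mid",(219,124.5),.1295),("roller",(222,137),.061),("roll rim",(225,145),.058)]: print(n,np.round(onz(c,f(p),z),4))
# scene cam: tray rollers + tips
a=cv2.resize(d["scene"]["image"][120:260,180:360],(720,560),interpolation=cv2.INTER_CUBIC)
cv2.imwrite('pics/w3s.png',a[:,:,::-1])
```

```text
L [ 0.6028 -0.0618  0.1295]
R [ 0.5997 -0.115   0.1295]
mid [ 0.6013 -0.0884  0.1295]
roller [ 0.6061 -0.0862  0.061 ]
roll rim [ 0.6036 -0.0872  0.058 ]
```

View pics/w3s.png

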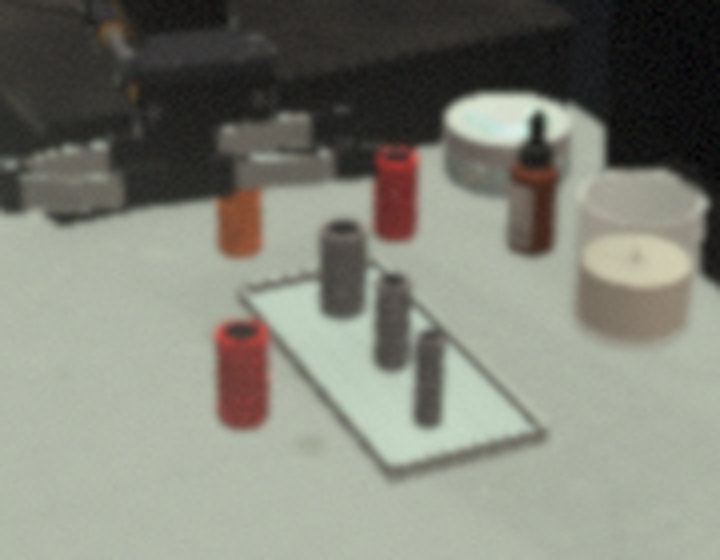

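The top view puts the tip midpoint at about (0.602,-0.088) and the roller at (0.605,-0.087), with roughly 10 mm of room on each side. The scene view shows the three rollers standing at (342,270), (392,322) and (430,378). I'll nudge forward 2 mm, then straight down.

```bash
python3 -m inch '[[[-2,1,0],[0,0,0]],[[0,0,5],[0,0,0]],[[0,0,9],[0,0,0]],[[0,0,9],[0,0,0]],[[0,0,9],[0,0,0]],[[0,0,9],[0,0,0]],[[0,0,9],[0,0,0]],[[0,0,4],[0,0,0]],[[0,0,0],[0,0,0]],[[0,0,0],[0,0,0]]]'
python3 - <<'E'
from h import *
plan((.5036,-.0715,.041),81.8)
from bench import optics,ctrl
import pickle
s=ctrl.get_state();d={n:optics.get_image(n) for n in("top","scene")}
pickle.dump((s,d),open('w4.pkl','wb'))
a=cv2.resize(d["top"]["image"][150:210,195:315],(800,400),interpolation=cv2.INTER_CUBIC)
b=cv2.resize(d["scene"]["image"][160:240,220:310],(225,200),interpolation=cv2.INTER_CUBIC)
b=cv2.copyMakeBorder(b,0,0,0,575,cv2.BORDER_CONSTANT)
cv2.imwrite('pics/w4.png',np.vstack([a,b])[:,:,::-1])
E
```

```text
time: 8.4
position: [0.5044, -0.0715, 0.0727]
tool_rot: [0.224, 3.133, -0.0]
ft_force: [0.0, -0.1, -0.7]
grip_width: 0.563
shift(now axes) [ 0.8 -0.2 31.7] shift(target axes) [ 0.8 -0.2 31.7] turn [-0.    0.02  0.02] pos [ 0.5044 -0.0715  0.0727] q [ 0.59  0.22 -0.55  1.97  0.13  0.99  1.41] w 49.0 F [ 0.  -0.1 -0.7] t 8.4
```

View pics/w4.png

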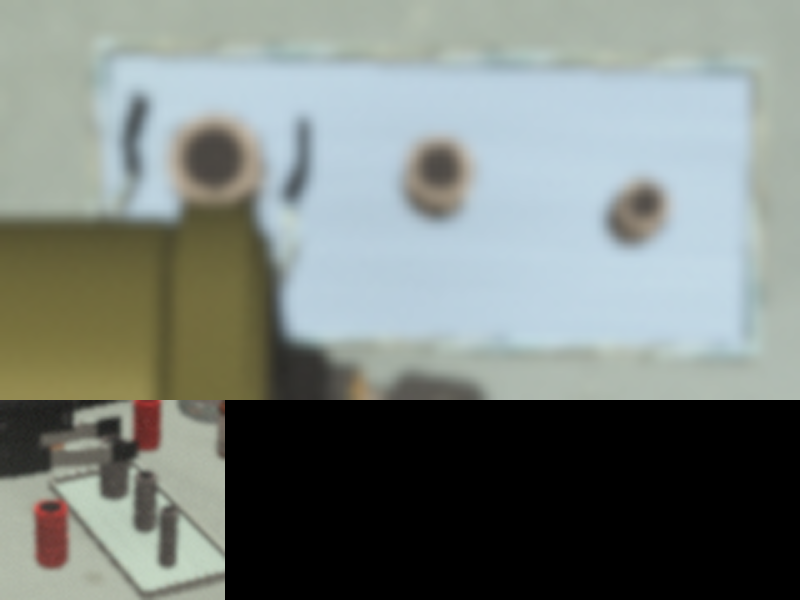

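Run:
```python
from h import *
import pickle
s,d=pickle.load(open('w4.pkl','rb'));c=d["top"]
f=lambda p:np.array(p)/6.667+[195,150]-.42
for n,p,z in[("L",(134,137),.076),("R",(300,158),.076),("mid",(217,147.5),.076),("roller",(216,158),.061)]: print(n,np.round(onz(c,f(p),z),4))
c=d["scene"]
```

```text
L [ 0.6084 -0.0617  0.076 ]
R [ 0.6029 -0.1143  0.076 ]
mid [ 0.6056 -0.088   0.076 ]
roller [ 0.6042 -0.0871  0.061 ]
```

Aligned within 1.5 mm: the tips at (134,137) and (300,158) straddle the roller at (216,157). I'll go down to half its height and squeeze.

```bash
python3 -m inch '[[[0,0,4],[0,0,0]],[[0,0,5],[0,0,0]],[[0,0,5],[0,0,0]],[[0,0,5],[0,0,0]],[[0,0,5],[0,0,0]],[[0,0,4],[0,0,0]],[[0,0,3],[0,0,0]],[[0,0,1],[0,0,0]],[[0,0,0],[0,0,0]],[[0,0,0],[0,0,0]]]' && python3 -m inch '[[[0,0,0],[0,0,0]],[[0,0,0],[0,0,0]],[[0,0,0],[0,0,0]],[[0,0,0],[0,0,0]],[[0,0,0],[0,0,0]],[[0,0,0],[0,0,0]],[[0,0,0],[0,0,0]],[[0,0,0],[0,0,0]],[[0,0,0],[0,0,0]],[[0,0,0],[0,0,0]]]' 0.52 25 && python3 -m inch '[[[0,0,0],[0,0,0]],[[0,0,0],[0,0,0]],[[0,0,0],[0,0,0]],[[0,0,0],[0,0,0]],[[0,0,0],[0,0,0]],[[0,0,0],[0,0,0]],[[0,0,0],[0,0,0]],[[0,0,0],[0,0,0]],[[0,0,0],[0,0,0]],[[0,0,0],[0,0,0]]]' 0.62 25
python3 - <<'E'
from h import *
plan((.5036,-.0715,.041),81.8)
E
```

```text
time: 9.5
position: [0.5043, -0.0715, 0.0407]
tool_rot: [0.224, 3.133, -0.0]
ft_force: [0.8, 0.1, -0.3]
grip_width: 0.564
time: 10.5
position: [0.5041, -0.0715, 0.0405]
tool_rot: [0.224, 3.134, -0.0]
ft_force: [-0.2, 0.6, -1.4]
grip_width: 0.484
time: 11.5
position: [0.5041, -0.0715, 0.0405]
tool_rot: [-0.224, -3.134, 0.0]
ft_force: [0.6, 0.7, -0.7]
grip_width: 0.448
shift(now axes) [ 0.5 -0.1 -0.5] shift(target axes) [ 0.5 -0.1 -0.5] turn [-0.01 -0.    0.02] pos [ 0.5041 -0.0715  0.0405] q [ 0.58  0.26 -0.54  1.99  0.17  0.93  1.38] w 39.0 F [ 0.6  0.7 -0.7] t 11.5
```

The fingers stopped at 39.0 mm, exactly the width given for the tongs closed on the 30 mm roller. Now a gentle lift of 100 mm.

```bash
python3 -m inch '[[[0,0,-1],[0,0,0]],[[0,0,-2],[0,0,0]],[[0,0,-3],[0,0,0]],[[0,0,-4],[0,0,0]],[[0,0,-5],[0,0,0]],[[0,0,-6],[0,0,0]],[[0,0,-7],[0,0,0]],[[0,0,-8],[0,0,0]],[[0,0,-8],[0,0,0]],[[0,0,-8],[0,0,0]]]' && python3 -m inch '[[[0,0,-8],[0,0,0]],[[0,0,-8],[0,0,0]],[[0,0,-8],[0,0,0]],[[0,0,-8],[0,0,0]],[[0,0,-7],[0,0,0]],[[0,0,-5],[0,0,0]],[[0,0,-3],[0,0,0]],[[0,0,-1],[0,0,0]],[[0,0,0],[0,0,0]],[[0,0,0],[0,0,0]]]' && python3 -m inch '[[[0,0,0],[0,0,0]],[[0,0,0],[0,0,0]],[[0,0,0],[0,0,0]],[[0,0,0],[0,0,0]],[[0,0,0],[0,0,0]],[[0,0,0],[0,0,0]],[[0,0,0],[0,0,0]],[[0,0,0],[0,0,0]],[[0,0,0],[0,0,0]],[[0,0,0],[0,0,0]]]'
python3 - <<'E'
from h import *
plan((.5036,-.0715,.141),81.8)
from bench import optics,ctrl
import pickle
s=ctrl.get_state();d={n:optics.get_image(n) for n in("top","scene")}
pickle.dump((s,d),open('w5.pkl','wb'))
a=cv2.resize(d["top"]["image"][95:215,195:315],(400,400),interpolation=cv2.INTER_CUBIC)
b=cv2.resize(d["scene"]["image"][110:240,210:340],(400,400),interpolation=cv2.INTER_CUBIC)
cv2.imwrite('pics/w5.png',np.hstack([a,b])[:,:,::-1])
E
```

```text
time: 12.5
position: [0.5043, -0.0715, 0.0934]
tool_rot: [0.224, 3.133, -0.0]
ft_force: [0.2, 0.2, -0.5]
grip_width: 0.447
time: 13.5
position: [0.5039, -0.0715, 0.1402]
tool_rot: [-0.224, -3.133, -0.0]
ft_force: [-0.4, 0.1, -2.5]
grip_width: 0.446
time: 14.5
position: [0.5041, -0.0715, 0.1405]
tool_rot: [-0.224, -3.134, 0.0]
ft_force: [-0.1, 0.5, -0.7]
grip_width: 0.452
shift(now axes) [ 0.5 -0.1 -0.5] shift(target axes) [ 0.5 -0.1 -0.5] turn [-0.   -0.    0.02] pos [ 0.5041 -0.0715  0.1405] q [ 0.61  0.13 -0.56  1.9   0.08  1.13  1.45] w 39.3 F [-0.1  0.5 -0.7] t 14.5
```

View pics/w5.png

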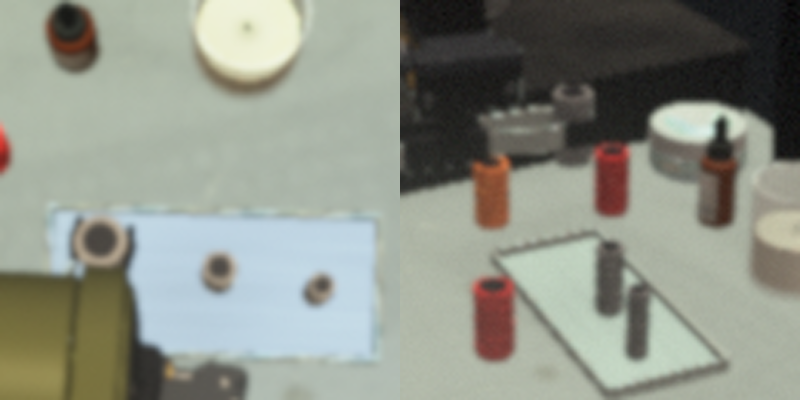

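The left (top) view shows the roller in the tips at (100,240), with the thinner rollers at (219,270) and (319,288). The right (scene) view shows it upright in the air at (573,120), both thin rollers standing at (609,278) and (637,320), and the dropper and candle still in place.

```bash
python3 -c "
from bench import ctrl,close_job
s=ctrl.get_state();print(s['qd'],s['grip_width'],s['ft_force']);close_job()"
```

```text
[ 0.00142983 -0.00067093  0.00048324  0.00019937  0.00034568 -0.00066156
 -0.00140793] 0.4454321189623192 [ 0.01725402  0.7436651  -0.49076864]
the job is handed in; nothing more can be done
```

I picked up the tongs, closed the tips round the thickest grey roller and lifted it 100 mm straight up. That puts its foot about 90 mm above the tray rim. I handed in at about 14.6 s with the arm still.

- **Grip:** the fingers closed to 39 mm, the width given for the tongs closed on the 30 mm roller, and stayed there through the lift.
- **Last pictures:** the roller is upright in the tips, and both thinner rollers, the candle and the dropper are standing in place. I judged the roller's uprightness and the other things' positions by eye, without measuring them.
- **Disagreements:** the cameras differed by 2–3 mm on the tongs' position, and 1–2 mm was left between tips and roller before closing, both well within the clearance. The wrist force readings were noisy, about ±1 N with single readings of −2.5 and 5.6 N, so they don't confirm the roller's 0.25 N weight.

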